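Ease an embossed luggage tag out of the open press die and lay it on its passport cover

ROBOT

A 6-joint arm with a two-finger parallel gripper is mounted at the origin on a cart in front of the work surface, level with it; the furniture and walls round the work are solid. World frame = base frame: x ahead of the robot, y to its left, z up, the work surface at z = 0. Lengths are in m, angles in rad, forces in N, time in s.
With the tool pointing down it reaches from about 0.375 to 0.75 m from the base axis. Payload 9 kg.
Tool frame: the origin (TCP) lies midway between the tips of the shut fingers; the grasp point (between the pads) lies 19 mm behind it; z points along the fingers, y is the line along which they close (so a half turn about z gives the same grasp; the last joint's range is limited). The gripper opens to 85 mm and grips with 20 to 120 N. Pads are 22 mm wide; open, the fingers measure 114 mm over their backs; the gripper's body (76 mm by 85 mm) begins 54 mm behind the grasp point. The pads swing forward as they close: fully open they stand 13 mm farther back than shut.
Start: joints at [-1.336, 0.104, 0.097, 1.564, 0, 1.353], TCP at [0.263, -0.54, 0.231] pointing down, gripper open.
Joint ranges: [-2.99, 2.99], [-0.84, 1.86], [-1.1, 1.16], [-1.84, 2.11], [-1.51, 1.56], [-3.14, 3.14]. Speed limits (rad/s): [2.22, 2.22, 2.57, 3.14, 3.14, 3.14].

INTERFACE

Orientations are given as a unit quaternion [w, x, y, z].
In Python, from workcell import monitor, eyes, job_done gives the robot as it stands.
- The arm moves only by the shell command python3 -m pendant 'ROWS' [OPENING] [FORCE]. ROWS is a JSON object of lists of equal length, an entry for each row: "translation": the shift along the tool's x, y, z in cm, a list of three; "rot": the turn, a rotation vector about the tool's x, y, z in degrees, a list of three. A call has 1 to 20 rows; each row shifts and turns the commanded pose from where the row before left it, along the tool's axes as they then stand; what a row does not reach is not made up. A row lasts 1/12 s, in which the tool goes at most 41.7 mm and 7.16 degrees, less where a joint would pass 70% of its speed; a pose out of reach is approached as far as the arm can. A call with a gripper value outside its range is refused whole. OPENING is the opening, from 0 (shut) to 1 (fully open), set as the call begins (- or left out, the last holds). The fingers move at their own pace and stop on an object; FORCE is the grip in N (left out, the last holds). Time passes only in rows, so rows that do not move let the fingers close. It gives the time, the measured TCP pose, the force, the opening and the grip force at its end, in the units of the state.
- monitor.observe(): the state, without advancing time (a new reading comes with each control period).
- eyes.camera(name): name is "side" or "top"; returns a dict with "frame" (384x512x3 uint8, red, green, blue), "camera_matrix" (3x3 intrinsics, pixels), "dist_coeffs" ([k1, k2, p1, p2, k3] as OpenCV has them; the pictures are not rectified), "R" (3x3) and "t" (3): a world point X has camera coordinates R X + t. Camera axes: x right, y down, z forward; pixel columns grow to the right and rows downward; lengths in m; the calibration is good to about 2 mm. A picture is of the moment at which its call begins. There is no depth.
- job_done(): hands the job in; it is judged then, once.
The state is a dict: "t": time; "joint_positions": joint angles; "qvel": joint speeds; "joint_torque": joint torques, N m; "tool_pos": TCP position; "tcp_rot": TCP orientation; "contact_force": force on the tool from outside, world axes, zero at the start; "wrist_torque": the same for the moment, N m; "width": finger opening in m; "grip_force": force on a finger pad.
Only numpy, scipy, OpenCV 4.12 (cv2) and the standard library are available. Lean on these libraries where they do the work, as an engineer would, in place of code of your own. Each camera call takes 0.05 s, during which the arm holds its last target. There are 200 camera calls.

TASK

The freshly embossed brass luggage tag lies sunk in the lower die, where its edges cannot be gripped. Ease it up the die's run-out ramp with the fingertips, gently so that it is not dented, then lift it off and lay it down, embossed face up, in the middle of the passport cover that lies on its own, lengthwise along it. Do not drop the tag, and leave the other things on the table where they are.

Things in the scene. Friction and masses are not known exactly. Their poses are not given: they have to be found in the camera images.
- tag: Brass luggage tag, plate 86 (x) x 50 (y) x 7 mm, about 0.18 kg. Origin: centre of its underside; z out of the embossed face. Starts flat in the cavity, x along the die's, top 1 mm below the die's top. Face and sides grip well, the underside slides easily on the die: pressed with about 8 N near its +x end and drawn to the ramp, it follows. Over 40 N on a finger or against the die marks it.
- tag_front (a point): Middle of the lower edge of the tag's front end (its -x end, which faces the ramp); 43 mm from the tag's origin.
- die: Lower die, steel, fixed, oiled. Base plate 186 x 108 x 6 mm under a block 156 (x) x 98 (y) mm. Origin: on the table; z = 24 mm: the block's top face, x -81 to 75. Cavity: floor z = 16 mm, y -26.5 to 26.5, from the end stop at x = 61 to x = -28 mm; there a ramp of full width rises towards -x to the top face at x = -54 mm, then flat apron. Flat side rails 22.5 mm wide. Gap round the tag: 1.5 mm.
- cover: The passport cover that lies on its own, closed, flat, 134 (x) x 96 (y) x 8 mm, loose, 0.12 kg. Origin: centre of its underside; x along its length.
- film_dispenser: Bystander: small clear film dispenser, 25 x 28 mm, 51 mm tall. Origin: underside.
- heat_cap: Bystander: black round rubber cap, 31 mm across, 14 mm tall. Origin: underside.
- stamp: Bystander: hand stamp with a turned wooden handle, standing, 30 mm wide, 73 mm tall. Origin: underside.
- bone_folder: Bystander: flat bone folder, 21 x 139 x 4 mm, lying along its y axis. Origin: underside.
- rub_block: Bystander: rubbing block in a card sleeve, 21 x 50 x 12 mm. Origin: underside.
- foil_roll: Bystander: spare foil roll standing on its end, 52 mm across, 31 mm tall. Origin: underside.
- punch: Bystander: upper die, steel plate 70 x 104 mm with a round shank on top, 54 mm tall in all, 0.7 kg. Origin: underside.
Mind the look-alikes: they are no part of the job. What is shaped like the tag but turquoise is not meant.

How it is judged:
By the outcome, as a careful person would: the job done as asked, in the order asked, and still so for the second after the job is handed in, with the robot touching nothing.
It also fails if it takes over 58 s, if anything falls off the work surface, if the arm or the gripper's body presses on something with over 40 N, if the wrist force passes 120 N, or if a joint passes its speed limit or range.

## Working session

There is one attempt and no reset: what is moved stays moved. The work goes in short steps, Python scripts to look and compute and a shell command to move; the robot and the scene stay as the last step left them, time stands still between calls to the robot, and variables do not carry over. Pictures are saved under pics/ and viewed, at most 10 in all, crops included, and the job is handed in when it is done.

```bash
mkdir -p pics; ls; python3 - <<'E'
from workcell import monitor, eyes
import cv2
print(monitor.observe())
for n in("top","side"):
    c=eyes.camera(n); cv2.imwrite(f"pics/{n}0.png",cv2.resize(c["frame"][:,:,::-1],(768,576),interpolation=cv2.INTER_CUBIC))
    print(n,c["camera_matrix"],c["dist_coeffs"],c["R"],c["t"])
E
```

```text
pics
{'t': 0.0, 'joint_positions': array([-1.33569593e+00,  1.04699427e-01,  9.64639909e-02,  1.56391504e+00,
        2.79390361e-05,  1.35309721e+00]), 'qvel': array([-0.00127731, -0.00046616, -0.00259456, -0.00061947, -0.00087485,
       -0.00023349]), 'joint_torque': array([ 1.65829607e-05, -5.56924260e+01,  5.03654981e+01,  1.67889433e-02,
       -1.94587383e-04, -1.89632118e-05]), 'tool_pos': array([ 0.26242667, -0.5391893 ,  0.23051936]), 'tcp_rot': array([-6.77169646e-04,  9.74480636e-01,  2.24470556e-01,  8.07808737e-06]), 'contact_force': array([-0.22158358,  0.26045152,  0.90577136]), 'wrist_torque': array([-0.00199723, -0.02975666,  0.10203275]), 'grip_force': 0.0, 'width': 0.0853158687879349}
top [[365.37494356   0.         256.20615206]
 [  0.         365.37494356 190.7324255 ]
 [  0.           0.           1.        ]] [-0.11754003  0.          0.          0.          0.        ] [[ 0.00672713 -0.99993013 -0.00972051]
 [-0.98555142 -0.00498457 -0.16930314]
 [ 0.16924285  0.01071898 -0.98551609]] [-0.07094955  0.53824149  1.12666254]
side [[395.78646494   0.         245.98578812]
 [  0.         395.78646494 194.41411297]
 [  0.           0.           1.        ]] [-0.03381669  0.          0.          0.          0.        ] [[ 0.99669637 -0.07972396  0.01550627]
 [-0.02863806 -0.52363708 -0.85145996]
 [ 0.07600142  0.84820298 -0.52419032]] [-0.53573116  0.01843423  1.32752592]
```

View pics/top0.png

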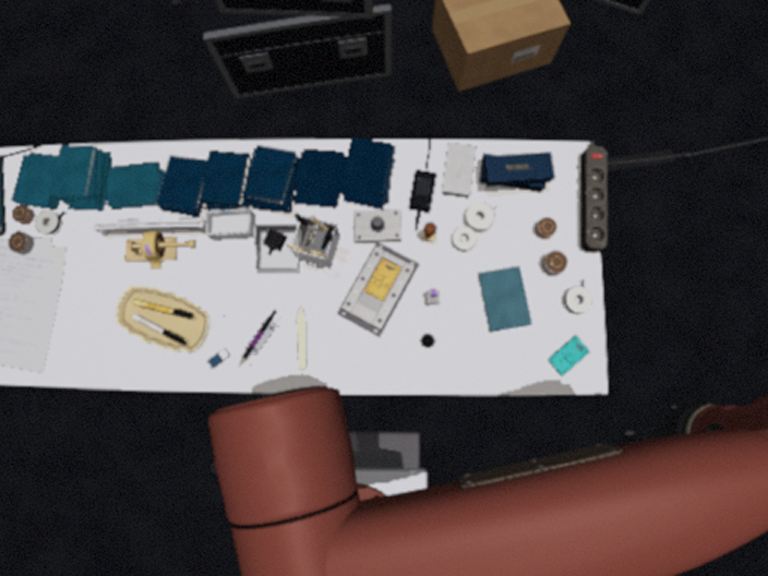

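View pics/side0.png

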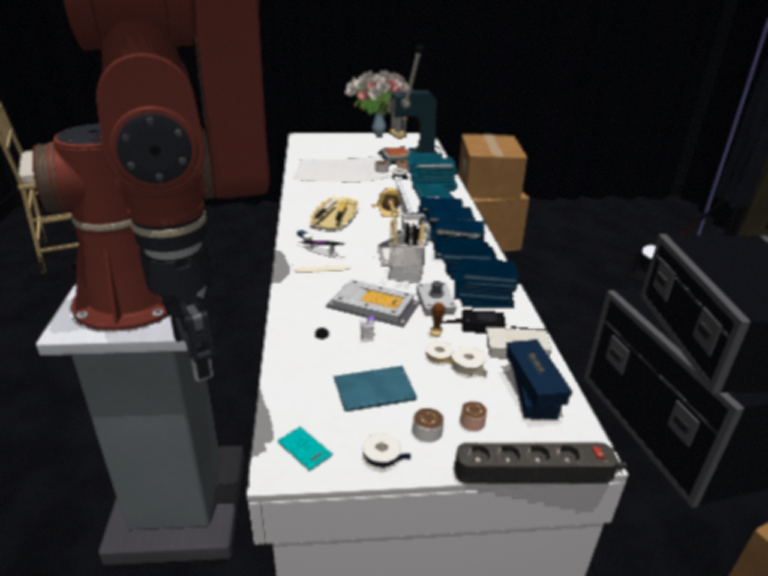

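Both views (768 px scale). The brass tag sits in the die at top (383,279) and side (381,299). The turquoise tag-alike is at top (568,355) and side (305,447), so it is not the one. The lone teal cover is at top (505,298) and side (375,387). The other covers are the stacks along the back at top (30–390,180) and the navy one at (517,170). I choose the brass tag and the cover at (505,298), and will check them in one close crop.

```bash
cat > h.py <<'E'
import numpy as np, cv2
from workcell import monitor, eyes
def grab(n):
    c=eyes.camera(n); c["hsv"]=cv2.cvtColor(cv2.resize(c["frame"],None,fx=4,fy=4,interpolation=cv2.INTER_CUBIC),cv2.COLOR_RGB2HSV); return c
def rays(c,px):
    u=cv2.undistortPoints(np.float64(px).reshape(-1,1,2),c["camera_matrix"],c["dist_coeffs"]).reshape(-1,2)
    R=np.array(c["R"]);return -R.T@c["t"], np.c_[u,np.ones(len(u))]@R
def plane(c,px,z):
    o,d=rays(c,px); return o+d*((z-o[2])/d[:,2])[:,None]
def tri(c1,p1,c2,p2):
    o1,d1=rays(c1,p1);o2,d2=rays(c2,p2);out=[]
    for a,b in zip(d1,d2):
        s=np.linalg.lstsq(np.c_[a,-b],o2-o1,rcond=None)[0]
        q1,q2=o1+s[0]*a,o2+s[1]*b; out.append(np.r_[(q1+q2)/2,np.linalg.norm(q1-q2)])
    return np.array(out)
def proj(c,X):
    return cv2.projectPoints(np.float64(X).reshape(-1,1,3),cv2.Rodrigues(np.array(c["R"]))[0],np.float64(c["t"]),c["camera_matrix"],c["dist_coeffs"])[0].reshape(-1,2)
def blob(c,lo,hi,roi):  # roi in native px x0,y0,x1,y1; contour in native px
    m=cv2.inRange(c["hsv"],np.array(lo),np.array(hi)); k=np.zeros_like(m); x0,y0,x1,y1=[4*v for v in roi]; k[y0:y1,x0:x1]=m[y0:y1,x0:x1]
    k=cv2.morphologyEx(k,cv2.MORPH_CLOSE,np.ones((9,9)))
    return max(cv2.findContours(k,cv2.RETR_EXTERNAL,cv2.CHAIN_APPROX_NONE)[0],key=cv2.contourArea).reshape(-1,2)/4-0.375
def rect(c,cnt,z):
    P=plane(c,cnt,z)[:,:2]; (cx,cy),(w,h),a=cv2.minAreaRect((P*1000).astype(np.float32))
    if w<h: w,h,a=h,w,a+90
    return np.round([cx,cy,w,h,(a+90)%180-90],1)
E
cat > m.py <<'E'
from h import *
T,S=grab("top"),grab("side")
def cen(q): M=cv2.moments(np.float32(q).reshape(-1,1,2)); return [M['m10']/M['m00'],M['m01']/M['m00']]
R={"tag":([15,110,90],[32,255,255],(235,160,285,210),(225,185,280,210),.023),
"cover":([85,60,30],[110,255,160],(310,170,360,225),(215,240,285,280),.008),
"die":([0,0,50],[180,255,175],(220,155,285,228),(212,182,282,218),.024)}
for n,(lo,hi,rt,rs,z) in R.items():
    ct,cs=blob(T,lo,hi,rt),blob(S,lo,hi,rs)
    print(n,"top",rect(T,ct,z),"side",rect(S,cs,z),"tri",np.round(tri(T,[cen(ct)],S,[cen(cs)])*1000,1))
a=cv2.resize(T["frame"][150:235,215:365,::-1],(750,425),interpolation=cv2.INTER_CUBIC)
cv2.imwrite("pics/crop1.png",a)
E
python3 m.py
```

```text
tag top [559.  -62.4  82.1  46.2 -28. ] side [559.9 -61.5  82.7  46.4 -28.8] tri [[559.6 -62.2  22.9   1.3]]
cover top [ 519.5 -332.2  128.8   91.1   10.1] side [ 520.1 -336.3  131.5   94.4   10.1] tri [[ 5.196e+02 -3.331e+02  3.200e+00  1.000e-01]]
die top [567.1 -38.5 222.3 161.5 -28. ] side [585.5 -63.7 264.6 178.2  38.5] tri [[556.5 -52.1   2.3  20.8]]
```

View pics/crop1.png

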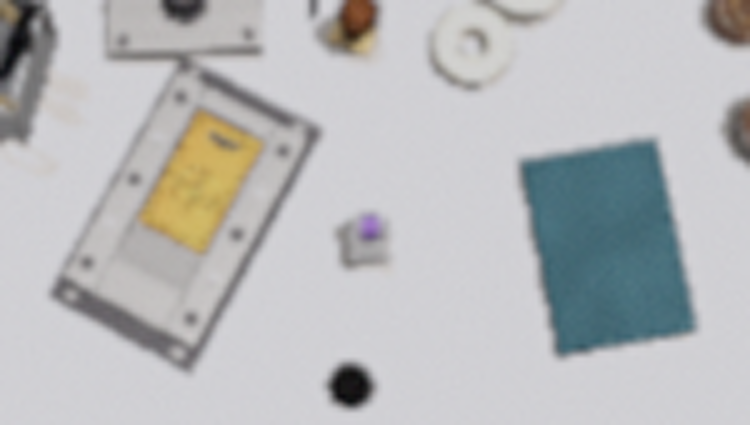

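The crop shows the brass tag at (203,180) with its slot at the upper right, the +x end. The ramp runs to the lower left, and the lone cover is at (610,245). Tag centre is about (0.5595,-0.062) with die x at -28.3° and its top at z≈0.023. Cover centre is about (0.520,-0.334), long axis +10°.

I'll move over the press point with the fingers shut, then turn.

```bash
python3 -m pendant '{"translation":[[3.5,-2,0],[3.5,-2,0],[3.5,-2,0],[3.5,-2,0],[3.5,-2,0],[3.5,-2,0],[3.5,-2,0],[3.5,-2,0],[3.5,-2,0],[3.5,-2,0],[3.5,-2,0],[3.5,-2,0],[3.5,-2,0],[3.5,-2,0]],"rot":[[0,0,0],[0,0,0],[0,0,0],[0,0,0],[0,0,0],[0,0,0],[0,0,0],[0,0,0],[0,0,0],[0,0,0],[0,0,0],[0,0,0],[0,0,0],[0,0,0]]}' 0 25
python3 -m pendant '{"translation":[[0,0,0],[0,0,0],[0,0,0],[0,0,0],[0,0,0],[0,0,0],[0,0,0],[0,0,0],[0,0,0],[0,0,0],[0,0,0],[0,0,0],[0,0,0],[0,0,0],[0,0,0],[0,0,0],[0,0,0],[0,0,0],[0,0,0]],"rot":[[0,0,-7],[0,0,-7],[0,0,-7],[0,0,-7],[0,0,-7],[0,0,-7],[0,0,-7],[0,0,-7],[0,0,-7],[0,0,-7],[0,0,-7],[0,0,-7],[0,0,-7],[0,0,-7],[0,0,-7],[0,0,-7],[0,0,-7],[0,0,-7],[0,0,0]]}'
cat > to.py <<'E'
import sys,numpy as np
from scipy.spatial.transform import Rotation as Rn
from workcell import monitor
s=monitor.observe(); q=s["tcp_rot"]; R=Rn.from_quat([q[1],q[2],q[3],q[0]]); M=R.as_matrix()
x,y,z,yaw,tilt=map(float,sys.argv[1:6])  # target, tool x heading deg, pitch about tool y
print("t",round(s["t"],2),"pos",np.round(s["tool_pos"]*1000,1),"x-heading",round(np.degrees(np.arctan2(M[1,0],M[0,0])),2),"toolz",np.round(M[:,2],3),"F",np.round(s["contact_force"],1),"w",round(s["width"]*1000,1),"g",round(s["grip_force"],1))
G=Rn.from_euler('z',yaw,degrees=True)*Rn.from_euler('x',180,degrees=True)*Rn.from_euler('y',tilt,degrees=True)
print("shift cm tool",np.round(M.T@(np.array([x,y,z])-s["tool_pos"])*100,2),"rot deg",np.round(np.degrees((R.inv()*G).as_rotvec()),2))
E
python3 to.py .5825 -.0743 .030 151.7 0
```

```text
t: 1.37
tool_pos: [0.5814, -0.0714, 0.2312]
tcp_rot: [0.0, 0.974, 0.225, 0.0]
contact_force: [0.7, -0.7, 0.3]
width: 0.0002
grip_force: 0.0
t: 2.95
tool_pos: [0.5805, -0.0734, 0.2311]
tcp_rot: [-0.0, 0.24, 0.971, -0.0]
contact_force: [0.8, -0.8, 0.3]
width: 0.0
grip_force: 0.0
t 2.95 pos [580.5 -73.4 231.1] x-heading 152.27 toolz [-0.  0. -1.] F [ 0.8 -0.8  0.3] w 0.0 g 0.0
shift cm tool [-2.300e-01  1.000e-02  2.011e+01] rot deg [-0.01 -0.02  0.57]
```

```bash
python3 -m pendant '{"translation":[[-0.2,0,3],[0,0,4],[0,0,4],[0,0,4],[0,0,3],[0,0,1.4],[0,0,0.4],[0,0,0],[0,0,0]],"rot":[[0,0,0.5],[0,0,0],[0,0,0],[0,0,0],[0,0,0],[0,0,0],[0,0,0],[0,0,0],[0,0,0]]}'
python3 -m pendant '{"translation":[[0,0,0.2],[0,0,0.2],[0,0,0]],"rot":[[0,0,0],[0,0,0],[0,0,0]]}'
python3 to.py .5825 -.0743 .023 151.7 0
```

```text
t: 3.7
tool_pos: [0.5831, -0.0746, 0.0346]
tcp_rot: [0.001, 0.248, 0.969, -0.0]
contact_force: [0.5, -0.7, 0.5]
width: 0.0005
grip_force: 0.0
t: 3.95
tool_pos: [0.583, -0.0746, 0.03]
tcp_rot: [0.001, 0.247, 0.969, -0.0]
contact_force: [0.4, 0.4, 0.3]
width: 0.0
grip_force: 0.0
t 3.95 pos [583.  -74.6  30. ] x-heading 151.42 toolz [ 0.001 -0.001 -1.   ] F [0.4 0.4 0.3] w 0.0 g 0.0
shift cm tool [ 0.05 -0.    0.7 ] rot deg [ 0.01  0.08 -0.28]
```

```bash
python3 -m pendant '{"translation":[[0,0,0.2],[0,0,0.2],[0,0,0.1],[0,0,0]],"rot":[[0,0,0],[0,0,0],[0,0,0],[0,0,0]]}'
python3 -m pendant '{"translation":[[0,0,0.1],[0,0,0.05],[0,0,0]],"rot":[[0,0,0],[0,0,0],[0,0,0]]}'

```

```text
t: 4.28
tool_pos: [0.5822, -0.0743, 0.0239]
tcp_rot: [-0.0, 0.247, 0.969, -0.0]
contact_force: [0.3, -0.4, -0.7]
width: 0.0
grip_force: 0.0
t: 4.53
tool_pos: [0.5827, -0.0745, 0.0231]
tcp_rot: [0.0, 0.247, 0.969, -0.0]
contact_force: [-0.5, -0.3, 1.3]
width: 0.0002
grip_force: 1.2
```

```bash
python3 -m pendant '{"translation":[[0,0,0.05],[0,0,0]],"rot":[[0,0,0],[0,0,0]]}'
python3 -m pendant '{"translation":[[0,0,0.05],[0,0,0]],"rot":[[0,0,0],[0,0,0]]}'

```

```text
t: 4.7
tool_pos: [0.583, -0.0746, 0.0231]
tcp_rot: [0.001, 0.247, 0.969, -0.0]
contact_force: [-0.1, 0.6, 5.9]
width: 0.0001
grip_force: 2.8
t: 4.87
tool_pos: [0.5833, -0.0747, 0.0231]
tcp_rot: [0.001, 0.247, 0.969, -0.0]
contact_force: [-0.9, 1.2, 8.1]
width: -0.0001
grip_force: 4.2
```

```bash
python3 -m pendant '{"translation":[[0,0,0.02],[0.1,0,0.0],[0.2,0,0],[0.2,0,-0.01],[0,0,0]],"rot":[[0,0,0],[0,0,0],[0,0,0],[0,0,0],[0,0,0]]}'
python3 -m pendant '{"translation":[[0.2,0,-0.01],[0.3,0,-0.03],[0.3,0,-0.03],[0,0,0]],"rot":[[0,0,0],[0,0,0],[0,0,0],[0,0,0]]}'
cat > look.py <<'E'
from h import *
import sys
T,S=grab("top"),grab("side")
for c,r,n in((T,(215,150,300,235),"t"),(S,(205,175,290,225),"s")):
    x0,y0,x1,y1=r; im=c["frame"][y0:y1,x0:x1,::-1]
    cv2.imwrite(f"pics/{sys.argv[1]}{n}.png",cv2.resize(im,None,fx=5,fy=5,interpolation=cv2.INTER_CUBIC))
    b=blob(c,[15,110,90],[32,255,255],r); print(n,rect(c,b,.025),len(b))
E
python3 look.py a
```

```text
t: 5.28
tool_pos: [0.5791, -0.0724, 0.0231]
tcp_rot: [0.001, 0.247, 0.969, -0.0]
contact_force: [-0.1, -0.1, 8.3]
width: 0.0003
grip_force: 4.2
t: 5.62
tool_pos: [0.5719, -0.0684, 0.0237]
tcp_rot: [0.001, 0.247, 0.969, -0.0]
contact_force: [0.4, 0.2, 7.3]
width: -0.0001
grip_force: 3.7
t [ 659.8 -169.9    9.6    1.6  -55.4] 20
s [548.5 -58.3  87.6  47.9 -30.6] 266
```

```bash
python3 -m pendant '{"translation":[[0.2,0,-0.0],[0.3,0,-0.03],[0.3,0,-0.03],[0.3,0,-0.03],[0,0,0]],"rot":[[0,0,0],[0,0,0],[0,0,0],[0,0,0],[0,0,0]]}'
python3 -m pendant '{"translation":[[0.3,0,-0.02],[0.3,0,-0.02],[0.3,0,-0.02],[0,0,0]],"rot":[[0,0,0],[0,0,0],[0,0,0],[0,0,0]]}'
python3 look.py b
```

```text
t: 6.13
tool_pos: [0.5622, -0.0632, 0.0246]
tcp_rot: [0.001, 0.247, 0.969, -0.0]
contact_force: [-0.3, 0.1, 8.1]
width: 0.0
grip_force: 3.8
t: 6.47
tool_pos: [0.5542, -0.0588, 0.0252]
tcp_rot: [0.001, 0.247, 0.969, -0.0]
contact_force: [0.1, 0.5, 7.3]
width: -0.0003
grip_force: 3.8
t [ 659.3 -169.3    7.9    1.5  -62.5] 16
s [529.  -44.7  95.   51.4 -35.3] 269
```

View pics/bs.png

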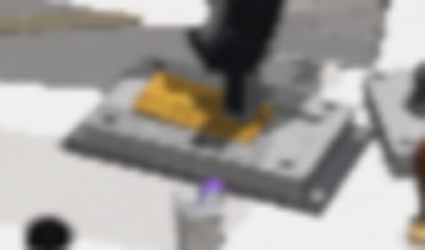

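The side crop shows the tag at (200,105) tilted, its front up on the apron, with the fingers on its rear at (240,100). It is following the fingers.

```bash
python3 -m pendant '{"translation":[[0.3,0,-0.01],[0.3,0,-0.02],[0.3,0,-0.02],[0.3,0,-0.01],[0,0,0]],"rot":[[0,0,0],[0,0,0],[0,0,0],[0,0,0],[0,0,0]]}'
python3 -m pendant '{"translation":[[0.3,0,-0.02],[0.3,0,-0.02],[0.3,0,-0.01],[0,0,0]],"rot":[[0,0,0],[0,0,0],[0,0,0],[0,0,0]]}'
python3 -m pendant '{"translation":[[0.3,0,-0.02],[0.3,0,-0.02],[0.3,0,-0.02],[0,0,0]],"rot":[[0,0,0],[0,0,0],[0,0,0],[0,0,0]]}'
python3 look.py c
```

```text
t: 6.98
tool_pos: [0.5435, -0.053, 0.0256]
tcp_rot: [0.001, 0.247, 0.969, -0.0]
contact_force: [-0.6, 0.2, 7.0]
width: -0.0
grip_force: 3.3
t: 7.32
tool_pos: [0.5356, -0.0487, 0.026]
tcp_rot: [0.001, 0.247, 0.969, -0.0]
contact_force: [-0.1, 0.9, 6.7]
width: 0.0001
grip_force: 3.1
t: 7.65
tool_pos: [0.5276, -0.0444, 0.0266]
tcp_rot: [0.001, 0.247, 0.969, -0.0]
contact_force: [0.9, -0.9, 6.1]
width: -0.0001
grip_force: 3.2
t [ 659.4 -169.5    8.5    2.   -50.5] 19
s [504.1 -26.6 100.6  53.5 -39.2] 267
```

```bash
python3 -m pendant '{"translation":[[0,0,-0.1],[0,0,-0.2],[0,0,-1],[0,0,-2],[0,0,-2],[0.5,0,-2],[1,0,0],[1,0,0],[1,0,0],[0,0,0]],"rot":[[0,0,0],[0,0,0],[0,0,0],[0,0,0],[0,0,0],[0,0,0],[0,0,0],[0,0,0],[0,0,0],[0,0,0]]}' 
python3 -m pendant '{"translation":[[0,0,0],[0,0,0],[0,0,0],[0,0,0]],"rot":[[0,0,0],[0,0,0],[0,0,0],[0,0,0]]}' 0.72 25
python3 to.py .4939 -.0266 .045 151.7 0
python3 look.py d
```

```text
t: 8.58
tool_pos: [0.4953, -0.0268, 0.0991]
tcp_rot: [-0.0, 0.246, 0.969, 0.0]
contact_force: [-0.4, -0.6, -0.3]
width: -0.0001
grip_force: 0.0
t: 8.92
tool_pos: [0.4966, -0.0278, 0.0986]
tcp_rot: [-0.0, 0.247, 0.969, -0.0]
contact_force: [0.2, 0.8, 0.1]
width: 0.048
grip_force: 0.0
t 8.92 pos [496.6 -27.8  98.6] x-heading 151.43 toolz [-0. -0. -1.] F [0.2 0.8 0.1] w 48.0 g 0.0
shift cm tool [ 0.29 -0.03  5.36] rot deg [-0.01 -0.   -0.27]
t [534.2 -65.9  42.   15.8 -25.9] 113
s [527.9 -43.   88.8  52.8 -35.3] 232
```

View pics/ds.png

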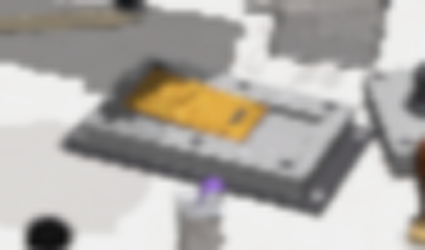

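```bash
python3 - <<'E'
from h import *
S=grab("side")
# crop px -> native ; rear corners & slot & dark-left corner
px=np.array([[268,102],[247,139],[241,117],[133,106],[152,72]],float)/5+[205,175]-0.4
P=plane(S,px,.024)[:,:2]*1000
a=np.radians(-28.3); ex=np.array([np.cos(a),np.sin(a)]); ey=np.array([-ex[1],ex[0]])
d=P-[559.6,-62.2]; print(np.c_[P,d@ex+16.5,d@ey].round(1))
E
```

```text
[[575.1 -39.   19.1  27.7]
 [556.6 -83.8  24.1 -20.5]
 [555.2 -56.8  10.1   2.6]
 [484.6 -39.1 -60.5 -15.3]
 [499.7   4.3 -67.8  30.1]]
```

The side crop shows that once released, the tag slid back. Its rear end is at (258,120), die x≈21 mm, and its front lies on the apron at x≈-64 mm with its sides above the rails. That is enough to grip near the front at die x≈-53. I'll grip there, draw it further, then lift.

```bash
python3 -m pendant '{"translation":[[0,0,0],[-0.2,0,1],[0,0,2],[0,0,2],[0,0,1],[0,0,0]],"rot":[[0,0,0],[0,0,-0.2],[0,0,0],[0,0,0],[0,0,0],[0,0,0]]}' 0.72 30
python3 -m pendant '{"translation":[[0,0,0.6],[0,0,0.4],[0,0,0.3],[0,0,0.1],[0,0,0]],"rot":[[0,0,0],[0,0,0],[0,0,0],[0,0,0],[0,0,0]]}'
python3 to.py .4985 -.0293 .0205 151.7 0
```

```text
t: 9.57
tool_pos: [0.4961, -0.0279, 0.0356]
tcp_rot: [-0.002, 0.245, 0.97, 0.0]
contact_force: [-0.8, -0.4, -0.4]
width: 0.0614
grip_force: 0.0
t: 9.98
tool_pos: [0.4982, -0.0285, 0.0248]
tcp_rot: [0.0, 0.245, 0.97, -0.0]
contact_force: [0.2, 0.2, -0.4]
width: 0.0616
grip_force: 0.0
t 9.98 pos [498.2 -28.5  24.8] x-heading 151.65 toolz [ 0. -0. -1.] F [ 0.2  0.2 -0.4] w 61.6 g 0.0
shift cm tool [-0.06 -0.06  0.43] rot deg [-0.    0.02 -0.05]
```

```bash
python3 -m pendant '{"translation":[[0,0,0.2],[0,0,0.15],[0,0,0]],"rot":[[0,0,0],[0,0,0],[0,0,0]]}'
python3 -m pendant '{"translation":[[0,0,0],[0,0,0],[0,0,0],[0,0,0],[0,0,0],[0,0,0]],"rot":[[0,0,0],[0,0,0],[0,0,0],[0,0,0],[0,0,0],[0,0,0]]}' 0.5 30
python3 to.py .4985 -.0293 .0205 151.7 0
```

```text
t: 10.23
tool_pos: [0.4981, -0.0285, 0.021]
tcp_rot: [0.0, 0.245, 0.97, -0.0]
contact_force: [0.0, 0.6, 0.1]
width: 0.0615
grip_force: 0.0
t: 10.73
tool_pos: [0.4983, -0.0285, 0.0213]
tcp_rot: [0.0, 0.245, 0.97, -0.0]
contact_force: [-0.1, -0.1, 3.7]
width: 0.0488
grip_force: 32.5
t 10.73 pos [498.3 -28.5  21.3] x-heading 151.64 toolz [ 0. -0. -1.] F [-0.1 -0.1  3.7] w 48.8 g 32.5
shift cm tool [-0.05 -0.06  0.08] rot deg [ 0.    0.03 -0.06]
```

Gripped, width 49 mm at 32 N. I'll draw it on up the ramp while easing it upward.

```bash
python3 -m pendant '{"translation":[[0.1,0,-0.05],[0.2,0,-0.05],[0.3,0,-0.05],[0.3,0,-0.05],[0.3,0,-0.05],[0.3,0,-0.05],[0.3,0,-0.05],[0.3,0,-0.05],[0.3,0,-0.05],[0,0,0]],"rot":[[0,0,0],[0,0,0],[0,0,0],[0,0,0],[0,0,0],[0,0,0],[0,0,0],[0,0,0],[0,0,0],[0,0,0]]}'
python3 to.py .4985 -.0293 .0205 151.7 0
```

```text
t: 11.57
tool_pos: [0.4765, -0.0168, 0.0256]
tcp_rot: [-0.0, 0.245, 0.97, -0.0]
contact_force: [-1.1, 0.5, -2.4]
width: 0.0487
grip_force: 31.3
t 11.57 pos [476.5 -16.8  25.6] x-heading 151.65 toolz [-0.  0. -1.] F [-1.1  0.5 -2.4] w 48.7 g 31.3
shift cm tool [-2.53 -0.06  0.51] rot deg [-0.   -0.01 -0.05]
```

```bash
python3 -m pendant '{"translation":[[0,0,-0.3],[0,0,-0.6],[0,0,-1],[0,0,-1.5],[0,0,-2],[0,0,-2],[0,0,-1.5],[0,0,-1],[0,0,0],[0,0,0]],"rot":[[0,0,0],[0,0,0],[0,0,0],[0,0,0],[0,0,0],[0,0,0],[0,0,0],[0,0,0],[0,0,0],[0,0,0]]}'
sed -i 's/(205,175,290,225)/(190,120,310,210)/' look.py; python3 look.py e; python3 to.py .520 -.334 .12 190.1 0
```

```text
t: 12.4
tool_pos: [0.4773, -0.0172, 0.125]
tcp_rot: [0.001, 0.245, 0.97, -0.0]
contact_force: [0.1, -0.3, -3.7]
width: 0.0484
grip_force: 31.5
t [529.9 -53.6  45.4  13.6 -25.8] 115
s [516.9 165.1 114.7  55.3 -39.3] 216
t 12.5 pos [476.5 -17.  123.6] x-heading 151.64 toolz [-0.001  0.    -1.   ] F [ 0.2 -0.8 -2.4] w 48.7 g 31.5
shift cm tool [-18.89 -25.83   0.34] rot deg [ 1.000e-02 -8.000e-02 -3.846e+01]
```

View pics/es.png

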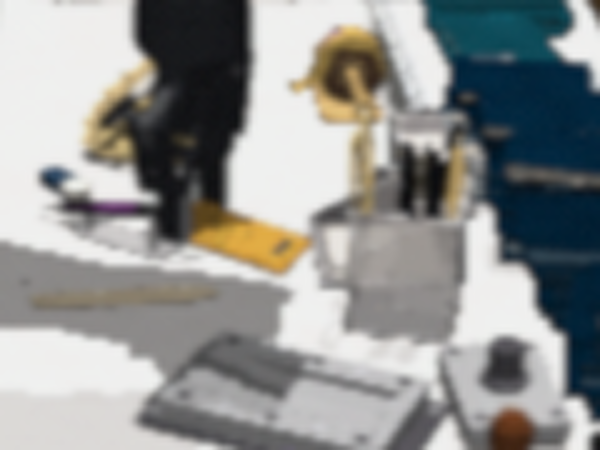

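The side crop shows the tag held by its front in the fingers at (180,220), rear end at (300,250), and the die empty. Next I carry it to the cover.

```bash
python3 to.py .4885 -.3386 .12 190.1 0
```

```text
t 12.5 pos [476.5 -17.  123.6] x-heading 151.64 toolz [-0.001  0.    -1.   ] F [ 0.2 -0.8 -2.4] w 48.7 g 31.5
shift cm tool [-16.34 -27.73   0.35] rot deg [ 1.000e-02 -8.000e-02 -3.846e+01]
```

```bash
python3 -m pendant '{"translation":[[-0.5,-0.8,0],[-1,-1.7,0],[-1.6,-2.7,0],[-1.6,-2.7,0],[-1.6,-2.7,0],[-1.6,-2.7,0],[-1.6,-2.7,0],[-1.6,-2.7,0],[-1.6,-2.7,0],[-1.5,-2.6,0],[-0.8,-1.4,0],[-0.3,-0.5,0],[0,0,0],[0,0,0],[0,0,0],[0,0,0],[0,0,0],[0,0,0],[0,0,0],[0,0,0]],"rot":[[0,0,0],[0,0,0],[0,0,0],[0,0,0],[0,0,0],[0,0,0],[0,0,0],[0,0,0],[0,0,0],[0,0,0],[0,0,0],[0,0,0],[0,0,-5],[0,0,-6],[0,0,-6],[0,0,-6],[0,0,-6],[0,0,-5],[0,0,-4],[0,0,0]]}'
sed -i 's/(190,120,310,210)/(195,190,315,280)/' look.py; python3 look.py f; python3 to.py .4885 -.3386 .05 190.1 0
```

```text
t: 14.17
tool_pos: [0.4882, -0.3171, 0.1238]
tcp_rot: [-0.0, -0.086, 0.996, 0.0]
contact_force: [-0.1, -0.2, -2.0]
width: 0.0487
grip_force: 31.7
t [ 659.5 -169.4    8.4    1.4  -58.1] 18
s [ 551.1 -164.6   69.    61.2    2.5] 231
t 14.27 pos [ 488.3 -317.3  124.1] x-heading -170.49 toolz [-0.001  0.001 -1.   ] F [-0.1 -0.6 -2.5] w 48.9 g 31.7
shift cm tool [ 0.32 -2.11  7.41] rot deg [ 0.04 -0.03 -0.59]
```

View pics/fs.png

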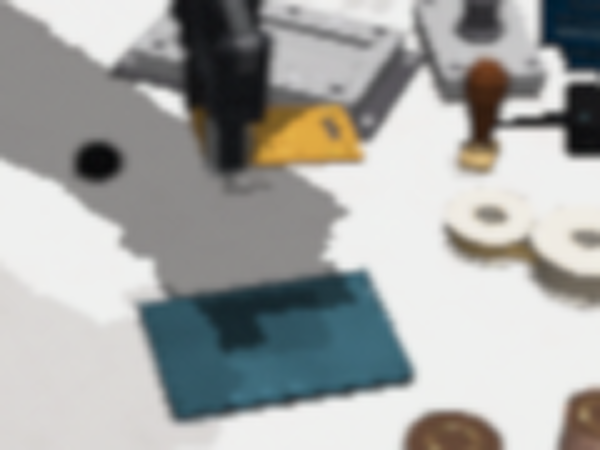

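The side crop shows the tag above the cover, with rear corners at (342,103) and (362,160). The cover is below at (280,345).

```bash
python3 - <<'E'
from h import *
S=grab("side")
px=np.array([[341,103],[363,160],[190,107]],float)/5+[195,190]-0.4
a=np.radians(189.5); ex=-np.array([np.cos(a),np.sin(a)]); ey=np.array([-ex[1],ex[0]])
for z in (.126,.134):
    P=plane(S,px,z)[:,:2]*1000; d=P-[488.3,-317.3]; print(z,np.c_[P,d@ex,d@ey].round(1))
E
```

```text
0.126 [[ 558.5 -281.4   75.1   23.9]
 [ 563.7 -334.4   71.5  -29.3]
 [ 477.1 -280.6   -4.9   38. ]]
0.134 [[ 556.8 -293.2   71.5   12.5]
 [ 561.9 -345.5   68.   -40. ]
 [ 476.6 -292.4   -7.5   26.5]]
```

```bash
python3 -m pendant '{"translation":[[0.1,-0.7,0.5],[0.1,-0.7,1],[0,-0.7,2],[0,0,2],[0,0,2],[0,0,1],[0,0,0],[0,0,0],[0,0,0]],"rot":[[0,0,-0.6],[0,0,0],[0,0,0],[0,0,0],[0,0,0],[0,0,0],[0,-3,0],[0,-3,0],[0,0,0]]}'
python3 to.py .4893 -.3384 .012 190.1 -6; python3 look.py g
```

```text
t: 15.07
tool_pos: [0.4893, -0.3389, 0.0387]
tcp_rot: [0.053, -0.088, 0.995, 0.005]
contact_force: [-1.1, -0.0, -1.8]
width: 0.0484
grip_force: 31.9
t 15.07 pos [ 489.3 -338.9   38.7] x-heading -169.85 toolz [ 0.104  0.019 -0.994] F [-1.1 -0.  -1.8] w 48.4 g 31.9
shift cm tool [0.27 0.05 2.66] rot deg [0.05 0.08 0.05]
t [ 6.615e+02 -1.562e+02  1.110e+01  1.700e+00 -4.000e-01] 26
s [ 535.  -306.7   65.2   56.3    7.9] 244
```

View pics/gs.png

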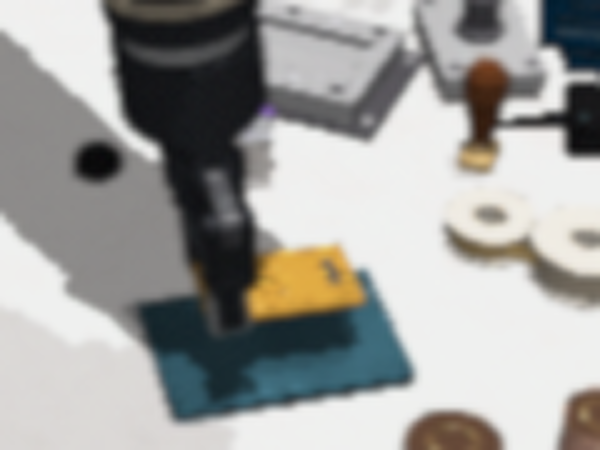

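The side crop shows the tag nearly level above the cover, with its rear edge at (350,275) and the fingers near its front at (225,310). I'll lower it now.

```bash
python3 -m pendant '{"translation":[[0.07,0.02,0.7],[0.1,0.02,1],[0.08,0,0.8],[0.02,0,0.2],[0,0,0]],"rot":[[0,0,0],[0,0,0],[0,0,0],[0,0,0],[0,0,0]]}'
python3 -m pendant '{"translation":[[0.02,0,0.2],[0.01,0,0.1],[0,0,0]],"rot":[[0,0,0],[0,0,0],[0,0,0]]}'
python3 -m pendant '{"translation":[[0.01,0,0.1],[0.01,0,0.05],[0,0,0]],"rot":[[0,0,0],[0,0,0],[0,0,0]]}'
```

```text
t: 15.58
tool_pos: [0.4897, -0.3373, 0.0107]
tcp_rot: [0.051, -0.089, 0.995, 0.006]
contact_force: [-0.4, 0.9, -2.4]
width: 0.0489
grip_force: 32.0
t: 15.83
tool_pos: [0.4904, -0.3384, 0.0095]
tcp_rot: [0.052, -0.089, 0.995, 0.005]
contact_force: [-0.2, 0.0, -1.6]
width: 0.0489
grip_force: 31.9
t: 16.08
tool_pos: [0.4903, -0.3383, 0.008]
tcp_rot: [0.052, -0.089, 0.995, 0.005]
contact_force: [1.0, 0.4, -3.5]
width: 0.0485
grip_force: 31.9
```

```bash
python3 -m pendant '{"translation":[[0.01,0,0.1],[0,0,0]],"rot":[[0,0,0],[0,0,0]]}'
python3 -m pendant '{"translation":[[0.01,0,0.1],[0,0,0]],"rot":[[0,0,0],[0,0,0]]}'
python3 -m pendant '{"translation":[[0.01,0,0.1],[0,0,0]],"rot":[[0,0,0],[0,0,0]]}'
```

```text
t: 16.25
tool_pos: [0.4903, -0.3383, 0.0069]
tcp_rot: [0.052, -0.089, 0.995, 0.005]
contact_force: [-0.5, -0.5, -3.5]
width: 0.0488
grip_force: 31.9
t: 16.42
tool_pos: [0.4904, -0.3384, 0.0063]
tcp_rot: [0.052, -0.089, 0.995, 0.005]
contact_force: [-1.6, 0.4, -0.2]
width: 0.0491
grip_force: 33.4
t: 16.58
tool_pos: [0.4905, -0.3385, 0.0061]
tcp_rot: [0.052, -0.089, 0.995, 0.004]
contact_force: [-4.8, 2.9, 8.7]
width: 0.0486
grip_force: 38.2
```

Contact came at z≈6.3 mm as expected. I'll ease back up a touch, then open a little.

```bash
python3 -m pendant '{"translation":[[-0.01,0,-0.1],[0,0,0]],"rot":[[0,0,0],[0,0,0]]}' - 20
python3 -m pendant '{"translation":[[0,0,0],[0,0,0],[0,0,0],[0,0,0]],"rot":[[0,0,0],[0,0,0],[0,0,0],[0,0,0]]}' 0.7
python3 -m pendant '{"translation":[[0,0,-0.3],[0,0,-0.7],[0,0,-1.5],[0,0,-3],[0,0,-3],[0,0,-3],[0,0,0]],"rot":[[0,0,0],[0,0,0],[0,0,0],[0,0,0],[0,3,0],[0,3,0],[0,0,0]]}'
```

```text
t: 16.75
tool_pos: [0.4905, -0.3385, 0.0062]
tcp_rot: [0.052, -0.089, 0.995, 0.004]
contact_force: [-1.0, 0.5, 2.8]
width: 0.0487
grip_force: 34.6
t: 17.08
tool_pos: [0.4904, -0.3383, 0.0059]
tcp_rot: [0.052, -0.089, 0.995, 0.005]
contact_force: [-0.4, -0.2, -0.3]
width: 0.0595
grip_force: 0.0
t: 17.67
tool_pos: [0.4826, -0.3425, 0.1282]
tcp_rot: [0.002, -0.09, 0.996, -0.004]
contact_force: [0.6, -0.6, 0.6]
width: 0.0598
grip_force: 0.0
```

```bash
python3 -m pendant '{"translation":[[2,0,-2],[3,1,-2],[3,2,-2],[3,2,-2],[2,2,-1],[0,0,0]],"rot":[[0,0,0],[0,0,0],[0,0,0],[0,0,0],[0,0,0],[0,0,0]]}'
cat > v.py <<'E'
from h import *
T,S=grab("top"),grab("side")
import sys
for n,c,rt,rc in(("top",T,(305,165,365,230),(310,165,365,225)),("side",S,(205,230,300,285),(215,235,285,280))):
    t=blob(c,[15,100,70],[32,255,255],rt)
    try: k=rect(c,blob(c,[80,60,25],[112,255,200],rc),.008)
    except Exception as e: k=e
    print(n,"tag",rect(c,t,.015),"cover",k)
a=[cv2.resize(c["frame"][y0:y0+60,x0:x0+95,::-1],(380*2//2,240),interpolation=cv2.INTER_CUBIC) for c,x0,y0 in((T,290,168),(S,205,230))]
cv2.imwrite(f"pics/{sys.argv[1]}.png",np.hstack(a))
E
python3 v.py v1
```

```text
t: 18.17
tool_pos: [0.3378, -0.2935, 0.2144]
tcp_rot: [0.001, -0.089, 0.996, -0.002]
contact_force: [-0.1, -0.4, -0.1]
width: 0.06
grip_force: 0.0
top tag [ 521.3 -331.1   85.1   49.7    9.3] cover [ 519.6 -332.2  128.9   91.3   10.1]
side tag [ 521.6 -334.5   86.    54.5    9.3] cover [ 520.1 -336.3  131.5   94.4   10.1]
```

View pics/v1.png

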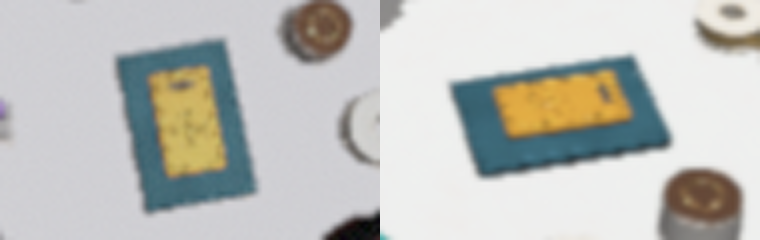

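The tag lies flat, face up, in the middle of the unmoved cover: top view (187,122), side view (563,103). It is within 2 mm of centre and 1° of the cover's axis.

```bash
python3 -c "
from workcell import job_done
print(job_done())"
```

```text
the job is handed in; nothing more can be done
None
```

The tag was drawn up the die's ramp and now lies embossed face up in the middle of the lone cover, lengthwise within about 2 mm and 1°; the job was handed in at about 18 s with finger forces under 40 N, though the tag slid partway back once in the die and I did not re-measure the bystanders.

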